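# Fetch the round pot from the sliding-door instrument case

### The arm

A 6-joint arm with a two-finger parallel gripper is mounted at the origin on the work surface. World frame = base frame: x ahead of the robot, y to its left, z up, the work surface at z = 0. Lengths are in m, angles in degrees, forces in N, time in s.
With the tool pointing down it reaches from about 0.3 to 0.75 m from the base axis. Payload 8.5 kg.
Tool frame: the origin (TCP) lies on the centre line of the jaws, within the pads' length; the fingertips stand 19 mm ahead of it and the grasp point (between the pads) is the TCP; z points along the fingers, x is the direction in which the jaws open and shut, and the axes are right-handed (so a half turn about z gives the same grasp; the last joint's range is limited). The gripper opens to 85 mm and grips with 20 to 120 N. Pads are 22 mm wide; open, the fingers measure 114 mm over their backs; the gripper's body (76 mm by 85 mm) begins 54 mm behind the grasp point. The pads swing forward as they close: fully open they stand 13 mm farther back than shut.
Start: joints at [-12.336, 21.807, 74.336, -0, 83.858, -12.336], TCP at [0.55, 0, 0.25] pointing down, gripper open.
Joint ranges: [-178.18, 178.18], [-50.72, 133.34], [12.68, 142.11], [-81.47, 261.47], [9.98, 163.14], [-165.26, 165.26]. Speed limits (degrees/s): [136.94, 136.94, 180, 180, 180, 180].

### API

Orientations are given as a 3x3 rotation matrix whose columns are the frame's x, y, z axes.
In Python, from rig import env, cams, order gives the robot as it stands.
- The arm moves only by the tool step_arm, never from a script. Its argument "steps" is a list of rows, each an object with "xyz": the shift along the tool's x, y, z normalised to -1 to 1, where 1 is 0.04 m, a list of three; "turn": the turn, a rotation vector about the tool's x, y, z normalised to -1 to 1, where 1 is 0.08 rad, a list of three; "gripper": the gripper command: -1 is shut, 1 is fully open, values between are in proportion. A call has 1 to 20 rows; each row shifts and turns the commanded pose from where the row before left it, along the tool's axes as they then stand; what a row does not reach is not made up. A row lasts 1/12 s, in which the tool goes at most 41.7 mm and 7.16 degrees, less where a joint would pass 70% of its speed; a pose out of reach is approached as far as the arm can. A call with a number of a shift or a turn outside -1 to 1 is refused whole. A call with a gripper value outside its range is refused whole. The fingers move at their own pace and stop on an object; "squeeze" is the grip in N (left out, the last holds). Time passes only in rows, so rows that do not move let the fingers close. It gives the time, the measured TCP pose, the force and the opening at its end, in the units of the state.
- env.observe(): the state, without advancing time (a new reading comes with each control period).
- cams.get_image(name): name is "scene" or "side" or "wrist"; returns (picture, depth): 420x560x3 uint8, red, green, blue; 420x560 float32, m along the optical axis (not along the pixel's ray), 0 where there is no reading.
- cams.camera_info(name): a dict with "fx", "fy", "cx", "cy" (pixels), "extrinsics" (4x4, takes a point from camera to world coordinates). Camera axes: x right, y down, z forward; pixel columns grow to the right and rows downward; lengths in m; the calibration is good to about 2 mm. A picture is of the moment at which its call begins: read the wrist's pose just before it. camera_info takes no time and is no camera call; for the wrist camera it gives the pose at the moment of the call.
- order.close_job(): hands the job in, once; it reports no verdict.
The state is a dict: "time_s": time; "q": joint angles; "qvel": joint speeds; "joint_efforts": joint torques, N m; "position": TCP position; "tool_rot": TCP orientation; "ft_force": force on the tool from outside, world axes, zero at the start; "wrist_torque": the same for the moment, N m; "grip_width": finger opening in m.
Only numpy, scipy, OpenCV 4.12 (cv2) and the standard library are available. Lean on these libraries where they do the work, as an engineer would, in place of code of your own. Each camera call takes 0.05 s, during which the arm holds its last target. There are 200 camera calls.

### The job

The low instrument case has two sliding doors in its top, one running above the other, and a round lidded steel pot is under one of them. Slide that door open over the other one (or under it), lift the round pot out and stand it upright on the floor of the small white tray with the blue rim that lies in front of the case. Leave the other door, the square box in its compartment and the suture pad as they are.

Things in the scene. Friction and masses are not known exactly. Their poses are not given: they have to be found in the camera images.
- case: Low aluminium case fixed to the table, 190 (x) x 460 (y) x 78 mm high; origin at the centre of its underside, x away from the robot, y to its left. Walls and floor 6 mm. A wall at y = 0 parts a left (+y) and a right (-y) compartment, each with a dark green floor mat and its own windowed sliding door, 176 x 230 x 6 mm, top face 76 mm (left) or 68 mm (right) high. Fully open bares the outer 180 mm of it.
- left_door_handle (a point): Centre of the top of the left door's handle: an upright dark steel rib, 70 mm along the case's x, 12 mm thick along y, standing 30 mm above that door's top face; its centre line is 20 mm from the door's outer (+y) edge. Its top is 106 mm above the case's underside. It moves with the door.
- right_door_handle (a point): Centre of the top of the right door's handle: the same rib, 70 x 12 mm, standing 38 mm above that door's top face, 20 mm from the door's outer (-y) edge. Its top is 106 mm above the case's underside, as high as the left one. It moves with the door.
- left_door (a joint): How far the left door is open (m): 0 shut, 0.18 fully open at its end stop; it opens along the case's -y, above the right door. It slides with 1 to 3 N and stays where it is left; the start may be up to 10 mm ajar.
- right_door (a joint): How far the right door is open (m): 0 shut, 0.18 fully open at its end stop; it opens along the case's +y, beneath the left door. It slides with 1 to 3 N and stays where it is left; the start may be up to 10 mm ajar.
- pot: The pot wanted: round steel pot with a fixed lid, 45 mm across the lid (top 10 mm), 42 mm across below it, 44 mm high, about 0.16 kg; origin at the centre of its underside, z up. It stands on the floor of the left or the right compartment, about 135 mm from the case's middle.
- square_box: Not wanted: square steel box with a fixed lid, 45 x 45 x 44 mm, standing in the other compartment; origin at the centre of its underside.
- tray: Shallow white enamel tray with a blue rim, fixed to the table in front of the case, to the left or right, 120 (x) x 190 (y) x 14 mm high (the blue bead stands 2.5 mm higher), walls and floor 4 mm; origin at the centre of its underside.
- pad: Bystander: skin-coloured suture practice pad on a black base, fixed, 120 x 180 x 40 mm, on the other side in front of the case; origin at the centre of its underside.

How it is judged (in metres and radians):
On the way:
1. the door over the round pot is slid at least 100 mm open, while the pot is still in the case (distance of pot from where it was at the start of the episode below 0.03 m and ((y of square_box in the frame of case below 0 m and value of joint left_door above 0.1 m) or (y of square_box in the frame of case above 0 m and value of joint right_door above 0.1 m))), for 0.2 s.
At the end, for the whole second after the job is handed in: The round pot stands upright (within 0.15 rad) and at rest on the tray's floor (its underside less than 8 mm above the tray's underside, inside the rim); the square box and the door over it are within 20 mm of where they started. The opened door may be left open (x of pot in the frame of tray between -0.05 and 0.05 m and y of pot in the frame of tray between -0.085 and 0.085 m and z of pot in the frame of tray below 0.008 m and angle between pot's own z axis and vertical below 0.15 rad and linear speed of pot below 0.02 m/s and distance of square_box from where it was at the start of the episode below 0.02 m and ((y of square_box in the frame of case below 0 m and distance of right_door_handle from where it was at the start of the episode below 0.02 m) or (y of square_box in the frame of case above 0 m and distance of left_door_handle from where it was at the start of the episode below 0.02 m))); the robot touches nothing.
It fails at once if the door over the square box is moved more than 30 mm ((y of square_box in the frame of case below 0 m and distance of right_door_handle from where it was at the start of the episode above 0.03 m) or (y of square_box in the frame of case above 0 m and distance of left_door_handle from where it was at the start of the episode above 0.03 m)).
It fails at once if the square box is moved more than 30 mm (distance of square_box from where it was at the start of the episode above 0.03 m).
It fails at once if the pad is pushed with more than 10 N (contact force between any of the fingers, the arm and pad above 10 N).
It also fails if it takes over 53 s, if anything falls off the work surface, if the arm or the gripper's body presses on something with over 40 N, if the wrist force passes 120 N, or if a joint passes its speed limit or range.

## Working session

There is one attempt and no reset: what is moved stays moved. The work goes in short steps, Python scripts to look and compute and a tool call to move; the robot and the scene stay as the last step left them, time stands still between calls to the robot, and variables do not carry over. Pictures are saved under pics/ and viewed, about 8 in all and at most 12, crops included, and the job is handed in when it is done.

Besides the shell and the picture viewer there is one more tool, called after "Request:" by a JSON object that holds its "op" and its "data". step_arm: Moves the arm, as the interface text tells. Scaled input: -1 to 1 covers 0.04 m each way for a shift and 0.08 rad each way for a turn. Its arguments: {"type":"object","properties":{"steps":{"type":"array"},"squeeze":{"type":"number"}},"required":["steps"]}

```bash
mkdir -p pics; cat > h.py <<'E'
import numpy as np, cv2
from rig import env, cams, order
def grab(n, f):
    info=cams.camera_info(n); im,d=cams.get_image(n)
    cv2.imwrite('pics/'+f+'.png', im[:,:,::-1]); np.savez('pics/'+f+'.npz',im=im,d=d,E=info['extrinsics'],K=[info[k] for k in('fx','fy','cx','cy')])
    return im,d
def pts(f):
    z=np.load('pics/'+f+'.npz'); fx,fy,cx,cy=z['K']; d=z['d']; v,u=np.mgrid[:d.shape[0],:d.shape[1]]
    P=np.stack([(u-cx)/fx*d,(v-cy)/fy*d,d],-1)@z['E'][:3,:3].T+z['E'][:3,3]; P[d==0]=np.nan
    return z['im'],P
def ray(f,u,v,h):
    z=np.load('pics/'+f+'.npz'); fx,fy,cx,cy=z['K']; r=z['E'][:3,:3]@[(u-cx)/fx,(v-cy)/fy,1]; o=z['E'][:3,3]
    return o+r*(h-o[2])/r[2]
E
python3 - <<'E'
from h import *
for n in('scene','side'): grab(n,n+'0')
print(env.observe()['tool_rot'], cams.camera_info('scene')['extrinsics'],cams.camera_info('side')['extrinsics'])
a=cv2.imread('pics/scene0.png');b=cv2.imread('pics/side0.png')
cv2.imwrite('pics/both0.png',cv2.resize(np.vstack([a,b]),(560,840))[:, :])
E
```

```text
[[ 9.99999184e-01  9.64836262e-06 -1.27773046e-03]
 [ 1.00032001e-05 -9.99999961e-01  2.77703093e-04]
 [-1.27772773e-03 -2.77715648e-04 -9.99999145e-01]] [[-0.15589273  0.73392969 -0.66109354  1.24229508]
 [ 0.9877479   0.12069216 -0.09893177  0.13458018]
 [ 0.00717984 -0.6684165  -0.74375253  0.90261681]
 [ 0.          0.          0.          1.        ]] [[ 0.97624096 -0.14051145  0.16495489  0.36942431]
 [-0.21652166 -0.66236003  0.71721514 -0.6376656 ]
 [ 0.00848258 -0.73589111 -0.67704677  0.69422467]
 [ 0.          0.          0.          1.        ]]
```

View pics/scene0.png

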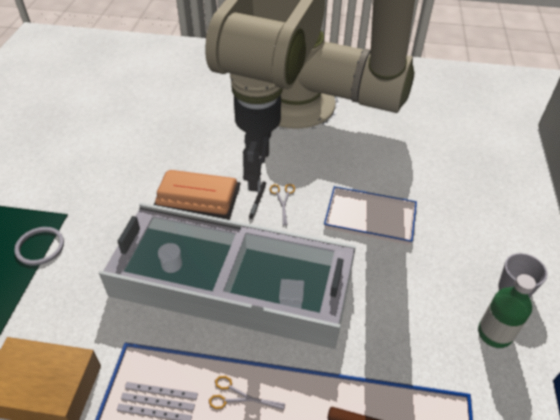

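View pics/side0.png

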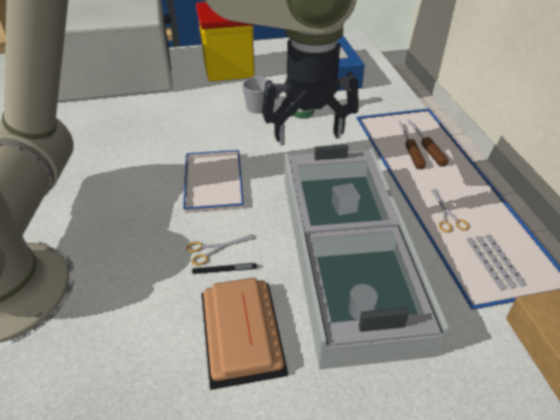

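Round pot: right compartment (scene ~(170,258), side ~(362,302)). Square box: left (scene ~(290,290)). Right handle: scene ~(128,235), side ~(385,319). Tray: left side, scene ~(372,215). So the right door must slide in +y.

```bash
python3 - <<'E'
from h import *
for f in('scene0','side0'):
    im,P=pts(f); z=P[...,2]; inr=(P[...,0]>.3)&(P[...,0]<.85)&(abs(P[...,1])<.4)
    m=(inr&(z>.088)&(z<.113)&(im.max(2)<110)).astype(np.uint8)
    n,l,s,c=cv2.connectedComponentsWithStats(m)
    for i in range(1,n):
        if s[i,4]>60:
            q=P[l==i]; t=q[q[:,2]>.1]
            r=cv2.minAreaRect(t[:,:2].astype(np.float32)) if len(t)>5 else None
            print(f,'handle',s[i],c[i].round(),np.nanmedian(t,0).round(4),r)
    m=inr&(z>.07)&(z<.084); q=P[m][:,:2].astype(np.float32); print(f,'case',cv2.minAreaRect(q),len(q))
    hsv=cv2.cvtColor(im,cv2.COLOR_RGB2HSV)
    m=(inr&(hsv[...,0]>100)&(hsv[...,0]<130)&(hsv[...,1]>90)&(P[...,0]<.56)&(z<.04)).astype(np.uint8)
    n,l,s,c=cv2.connectedComponentsWithStats(m)
    i=1+s[1:,4].argmax();print(f,'tray',s[i],cv2.minAreaRect(P[l==i][:,:2].astype(np.float32)),np.nanmedian(P[l==i],0))
print('pot depth',pts('scene0')[1][250,170],pts('scene0')[1][262,170],pts('side0')[1][291,364])
print('pot top ray', ray('scene0',170,250,.051),ray('side0',364,291,.051))
a=cv2.imread('pics/scene0.png')[200:330,95:365];cv2.imwrite('pics/c1.png',cv2.resize(a,(800,385),interpolation=2))
E
```

```text
scene0 handle [118 217  20  32 262] [127. 232.] [ 0.6055 -0.2513  0.1043] ((0.606045126914978, -0.25202956795692444), (0.01224275678396225, 0.0703679546713829), 84.10304260253906)
scene0 handle [330 259  13  36 220] [336. 277.] [0.65   0.161  0.1047] ((0.646016001701355, 0.16119718551635742), (0.010932796634733677, 0.07255879789590836), 84.28124237060547)
scene0 case ((0.6251150965690613, -0.0451410710811615), (0.4606989324092865, 0.19662010669708252), 84.8156509399414) 11050
scene0 tray [410 229   4  12  15] ((0.45095881819725037, 0.3161267936229706), (0.003654173808172345, 0.031571514904499054), 80.36554718017578) [0.45006677 0.31614701 0.0152269 ]
side0 handle [315 144  34  12 318] [332. 150.] [0.6468 0.1557 0.1048] ((0.6443991661071777, 0.1582011580467224), (0.015786996111273766, 0.0699724331498146), 83.45626068115234)
side0 handle [360 307  49  18 649] [384. 315.] [ 0.6026 -0.2568  0.1052] ((0.6037866473197937, -0.25499024987220764), (0.014780407771468163, 0.06979219615459442), 83.44635009765625)
side0 case ((0.6248989701271057, -0.04686573147773743), (0.46136969327926636, 0.1913478523492813), 84.39463806152344) 9067
side0 tray [184 202  18   7  29] ((0.34330618381500244, 0.13434109091758728), (0.015087469480931759, 0.03870674967765808), 58.487464904785156) [0.33777415 0.13314802 0.01553768]
pot depth [ 0.61167107 -0.16952894  0.06336961] [ 0.64235833 -0.16016756  0.06585765] [ 0.6012151  -0.18493383  0.06724246]
pot top ray [ 0.60237634 -0.17401118  0.051     ] [ 0.60721982 -0.17320546  0.051     ]
```

View pics/c1.png

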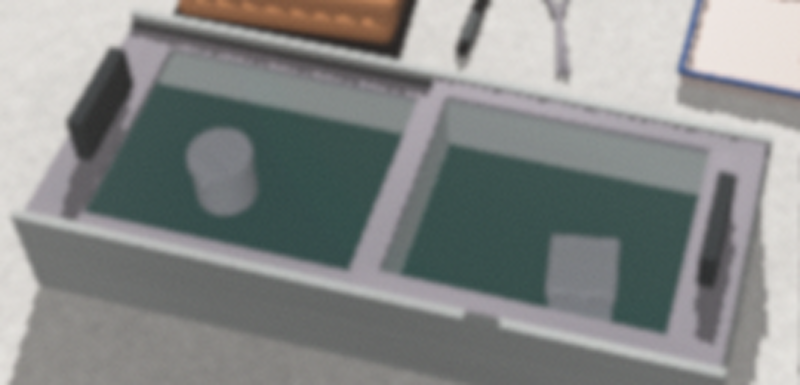

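Request:
{"op": "step_arm", "data": {"steps": [{"xyz": [0,0,0],"turn": [0,0,0.6],"gripper": -1},{"xyz": [0,0,0],"turn": [0,0,0.6],"gripper": -1},{"xyz": [0.2,0.72,0],"turn": [0,0,0],"gripper": -1},{"xyz": [0.2,0.72,0],"turn": [0,0,0],"gripper": -1},{"xyz": [0.2,0.72,0],"turn": [0,0,0],"gripper": -1},{"xyz": [0.2,0.72,0],"turn": [0,0,0],"gripper": -1},{"xyz": [0.2,0.72,0],"turn": [0,0,0],"gripper": -1},{"xyz": [0.2,0.72,0],"turn": [0,0,0],"gripper": -1},{"xyz": [0.2,0.72,0],"turn": [0,0,0],"gripper": -1},{"xyz": [0.2,0.72,0],"turn": [0,0,0],"gripper": -1},{"xyz": [0.2,0.72,0],"turn": [0,0,0],"gripper": -1},{"xyz": [0.2,0.72,0],"turn": [0,0,0],"gripper": -1},{"xyz": [0,0,0.7],"turn": [0,0,0],"gripper": -1},{"xyz": [0,0,0.7],"turn": [0,0,0],"gripper": -1},{"xyz": [0,0,0.7],"turn": [0,0,0],"gripper": -1},{"xyz": [0,0,0],"turn": [0,0,0],"gripper": -1},{"xyz": [0,0,0],"turn": [0,0,0],"gripper": -1}], "squeeze": 40}}

```text
time_s: 1.52
position: [0.6017, -0.2941, 0.1655]
tool_rot: [[0.995, -0.096, -0.002], [-0.096, -0.995, 0.002], [-0.003, -0.002, -1.0]]
ft_force: [0.8, -0.4, 1.7]
grip_width: -0.0
```

```bash
python3 - <<'E'
from h import *
for u,v in[(333,188),(416,195),(412,238),(327,225)]: print(ray('scene0',u,v,.0165))
for u,v in[(187,154),(240,151),(242,207),(184,208)]: print(ray('side0',u,v,.0165))
E
```

```text
[0.33648538 0.13538847 0.0165    ]
[0.32811771 0.32642281 0.0165    ]
[0.46086655 0.31571519 0.0165    ]
[0.45339274 0.13214169 0.0165    ]
[0.34856741 0.31814717 0.0165    ]
[0.4706692  0.30468756 0.0165    ]
[0.44590093 0.11014687 0.0165    ]
[0.32956902 0.13169759 0.0165    ]
```

Request:
{"op": "step_arm", "data": {"steps": [{"xyz": [0,0,0.5],"turn": [0,0,0],"gripper": -1},{"xyz": [0,0,0.5],"turn": [0,0,0],"gripper": -1},{"xyz": [0,0,0.4],"turn": [0,0,0],"gripper": -1},{"xyz": [0,0,0],"turn": [0,0,0],"gripper": -1},{"xyz": [0,-0.3,0],"turn": [0,0,0],"gripper": -1},{"xyz": [0,-0.3,0],"turn": [0,0,0],"gripper": -1},{"xyz": [0,-0.3,0],"turn": [0,0,0],"gripper": -1},{"xyz": [0,-0.3,0],"turn": [0,0,0],"gripper": -1},{"xyz": [0,-0.3,0],"turn": [0,0,0],"gripper": -1},{"xyz": [0,-0.3,0],"turn": [0,0,0],"gripper": -1}]}}

```text
time_s: 2.35
position: [0.6094, -0.2213, 0.1112]
tool_rot: [[0.995, -0.095, 0.001], [-0.095, -0.995, -0.001], [0.001, 0.001, -1.0]]
ft_force: [1.0, -2.1, 1.7]
grip_width: -0.0002
```

Pushing at about 2 N, as expected. Carry on.

Request:
{"op": "step_arm", "data": {"steps": [{"xyz": [0,-0.3,0],"turn": [0,0,0],"gripper": -1},{"xyz": [0,-0.3,0],"turn": [0,0,0],"gripper": -1},{"xyz": [0,-0.3,0],"turn": [0,0,0],"gripper": -1},{"xyz": [0,-0.3,0],"turn": [0,0,0],"gripper": -1},{"xyz": [0,-0.3,0],"turn": [0,0,0],"gripper": -1},{"xyz": [0,-0.3,0],"turn": [0,0,0],"gripper": -1},{"xyz": [0,-0.3,0],"turn": [0,0,0],"gripper": -1},{"xyz": [0,-0.3,0],"turn": [0,0,0],"gripper": -1},{"xyz": [0,-0.3,0],"turn": [0,0,0],"gripper": -1},{"xyz": [0,0,0],"turn": [0,0,0],"gripper": -1}]}}

```text
time_s: 3.18
position: [0.6191, -0.1123, 0.1101]
tool_rot: [[0.996, -0.094, -0.001], [-0.094, -0.996, 0.001], [-0.001, -0.001, -1.0]]
ft_force: [-0.6, -0.7, -0.5]
grip_width: -0.0001
```

Request:
{"op": "step_arm", "data": {"steps": [{"xyz": [0,-0.2,0],"turn": [0,0,0],"gripper": -1},{"xyz": [0,0,0],"turn": [0,0,0],"gripper": -1},{"xyz": [0,0.3,0],"turn": [0,0,0],"gripper": -1},{"xyz": [0,0.4,-0.6],"turn": [0,0,0],"gripper": -1},{"xyz": [-0.2,0.4,-0.7],"turn": [0,0,0],"gripper": 0},{"xyz": [0,0.5,-0.7],"turn": [0,0,0],"gripper": 1},{"xyz": [0,0,-0.7],"turn": [0,0,0],"gripper": 1},{"xyz": [0,0,-0.7],"turn": [0,0,0],"gripper": 1},{"xyz": [0,0,0],"turn": [0,0,0],"gripper": 1},{"xyz": [0,0,0],"turn": [0,0,0],"gripper": 1},{"xyz": [0,0,0],"turn": [0,0,0],"gripper": 1}]}}

```text
time_s: 4.1
position: [0.6054, -0.1708, 0.2453]
tool_rot: [[0.995, -0.097, -0.002], [-0.097, -0.995, 0.001], [-0.002, -0.001, -1.0]]
ft_force: [-0.2, 0.6, -0.5]
grip_width: 0.0832
```

```bash
python3 - <<'E'
from h import *
print(env.observe()['position'])
grab('scene','scene1');grab('side','side1');grab('wrist','wrist1')
cv2.imwrite('pics/v1.png',np.hstack([cv2.resize(cv2.imread('pics/'+f+'1.png'),(400,300)) for f in('side','wrist')]))
for f in('scene1','side1','wrist1'):
    im,P=pts(f); z=P[...,2]
    rel=P[...,:2]-[.625,-.046]; cx=rel@[.995,-.096]; cy=rel@[.096,.995]
    m=((abs(cx)<.075)&(cy<-.08)&(cy>-.19)&(z>.044)&(z<.058)).astype(np.uint8)
    n,l,s,c=cv2.connectedComponentsWithStats(m)
    if n>1:
        i=1+s[1:,4].argmax(); q=P[l==i]; print(f,s[i],np.median(q,0),cv2.minEnclosingCircle(q[:,:2].astype(np.float32)))
    m=(abs(cx)<.05)&(cy<.0)&(cy>-.2)&(z>.098)&(z<.11); print('handle cy',np.median(cy[m]) if m.any() else None)
    m=(abs(cx)<.07)&(cy<-.07)&(cy>-.2)&(z<.02); print('floor',np.median(z[m]) if m.any() else None)
E
```

```text
[ 0.60542833 -0.17079496  0.24531533]
scene1 [158 244  22  19 327] [ 0.60718842 -0.17674915  0.04883703] ((0.6070274114608765, -0.17752434313297272), 0.023999519646167755)
handle cy -0.04105957273558098
floor 0.005562129493971946
side1 [350 284  28  24 518] [ 0.60390534 -0.18073469  0.04981718] ((0.6041695475578308, -0.17988315224647522), 0.02354891039431095)
handle cy -0.047449377065898614
floor 0.006310037160841997
wrist1 [ 255  159   47   47 1714] [ 0.60433511 -0.17674018  0.05162393] ((0.6042419672012329, -0.17801518738269806), 0.02252735011279583)
handle cy -0.0427730571722902
floor 0.008045400864600316
```

View pics/v1.png

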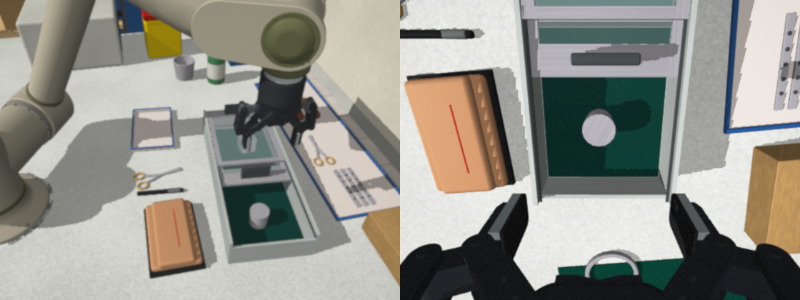

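The right door is about 165 mm open and the pot is at ~(0.604, -0.178), top at 0.051. The wrist view shows it clear of the walls. Descend and grip.

Request:
{"op": "step_arm", "data": {"steps": [{"xyz": [0,0.18,0.4],"turn": [0,0,0],"gripper": 1},{"xyz": [0,0,0.8],"turn": [0,0,0],"gripper": 1},{"xyz": [0,0,0.8],"turn": [0,0,0],"gripper": 1},{"xyz": [0,0,0.8],"turn": [0,0,0],"gripper": 1},{"xyz": [0,0,0.7],"turn": [0,0,0],"gripper": 1},{"xyz": [0,0,0.5],"turn": [0,0,0],"gripper": 1},{"xyz": [0,0,0.5],"turn": [0,0,0],"gripper": 1},{"xyz": [0,0,0.5],"turn": [0,0,0],"gripper": 1},{"xyz": [0,0,0],"turn": [0,0,0],"gripper": 1},{"xyz": [0,0,0],"turn": [0,0,0],"gripper": -1},{"xyz": [0,0,0],"turn": [0,0,0],"gripper": -1},{"xyz": [0,0,0],"turn": [0,0,0],"gripper": -1},{"xyz": [0,0,0],"turn": [0,0,0],"gripper": -1},{"xyz": [0,0,0],"turn": [0,0,0],"gripper": -1},{"xyz": [0,0,0],"turn": [0,0,0],"gripper": -1},{"xyz": [0,0,0],"turn": [0,0,0],"gripper": -1}], "squeeze": 40}}

```text
time_s: 5.58
position: [0.6057, -0.1775, 0.048]
tool_rot: [[0.995, -0.096, 0.002], [-0.096, -0.995, -0.001], [0.002, 0.001, -1.0]]
ft_force: [-1.8, 0.8, 5.9]
grip_width: 0.0429
```

Request:
{"op": "step_arm", "data": {"steps": [{"xyz": [0,0,-0.3],"turn": [0,0,0],"gripper": -1},{"xyz": [0,0,-0.5],"turn": [0,0,0],"gripper": -1},{"xyz": [0,0,-0.6],"turn": [0,0,0],"gripper": -1},{"xyz": [0,0,-0.6],"turn": [0,0,0],"gripper": -1},{"xyz": [0,0,-0.6],"turn": [0,0,0],"gripper": -1},{"xyz": [0,0,-0.6],"turn": [0,0,0],"gripper": -1},{"xyz": [0,0,-0.5],"turn": [0,0,0],"gripper": -1},{"xyz": [0,0,0],"turn": [0,0,0],"gripper": -1},{"xyz": [0,0,0],"turn": [0,0,0],"gripper": -1}]}}

```text
time_s: 6.33
position: [0.6053, -0.1773, 0.1956]
tool_rot: [[0.995, -0.096, 0.002], [-0.096, -0.995, -0.001], [0.002, 0.001, -1.0]]
ft_force: [-0.7, 0.3, -1.5]
grip_width: 0.0434
```

```bash
python3 - <<'E'
from h import *
print(env.observe()['position'])
grab('scene','scene2');grab('side','side2');grab('wrist','wrist2')
cv2.imwrite('pics/v2.png',np.vstack([np.hstack([cv2.resize(cv2.imread('pics/'+f+'2.png')[60:360,150:450],(400,400)) for f in('side','scene')])]))
E
```

```text
[ 0.60530389 -0.17731662  0.1956433 ]
```

View pics/v2.png

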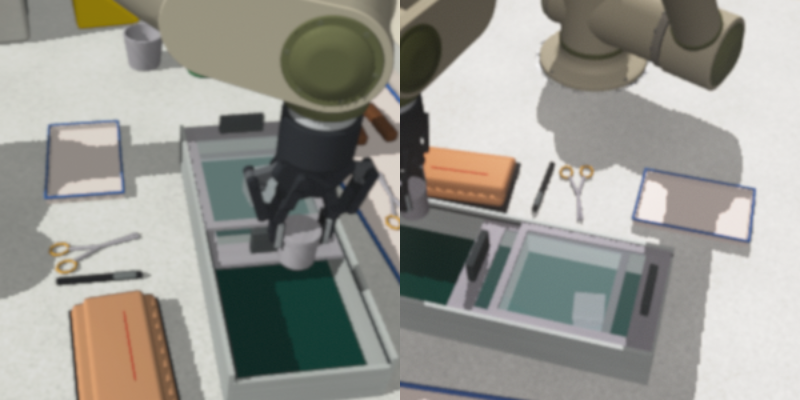

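Request:
{"op": "step_arm", "data": {"steps": [{"xyz": [-0.3,-0.5,0],"turn": [0,0,0],"gripper": -1},{"xyz": [-0.4,-0.6,0],"turn": [0,0,0],"gripper": -1},{"xyz": [-0.4,-0.6,0],"turn": [0,0,0],"gripper": -1},{"xyz": [-0.4,-0.6,0],"turn": [0,0,0],"gripper": -1},{"xyz": [-0.4,-0.6,0],"turn": [0,0,0],"gripper": -1},{"xyz": [-0.4,-0.6,0],"turn": [0,0,0],"gripper": -1},{"xyz": [-0.4,-0.6,0],"turn": [0,0,0],"gripper": -1},{"xyz": [-0.4,-0.6,0],"turn": [0,0,0],"gripper": -1},{"xyz": [-0.4,-0.6,0],"turn": [0,0,0],"gripper": -1},{"xyz": [-0.4,-0.6,0],"turn": [0,0,0],"gripper": -1},{"xyz": [-0.4,-0.6,0],"turn": [0,0,0],"gripper": -1},{"xyz": [-0.4,-0.6,0],"turn": [0,0,0],"gripper": -1},{"xyz": [-0.4,-0.6,0],"turn": [0,0,0],"gripper": -1},{"xyz": [-0.4,-0.6,0],"turn": [0,0,0],"gripper": -1},{"xyz": [-0.4,-0.6,0],"turn": [0,0,0],"gripper": -1},{"xyz": [-0.3,-0.6,0],"turn": [0,0,0],"gripper": -1},{"xyz": [0,0,0],"turn": [0,0,0],"gripper": -1},{"xyz": [0,0,0],"turn": [0,0,0],"gripper": -1}]}}

```text
time_s: 7.98
position: [0.3939, 0.2254, 0.1936]
tool_rot: [[0.996, -0.093, -0.002], [-0.093, -0.996, -0.001], [-0.002, 0.001, -1.0]]
ft_force: [-0.2, -0.4, -2.3]
grip_width: 0.0432
```

```bash
python3 - <<'E'
from h import *
print(env.observe()['position'],env.observe()['grip_width'])
for n in('scene','side','wrist'):grab(n,n+'3')
cv2.imwrite('pics/v3.png',np.hstack([cv2.resize(cv2.imread('pics/'+f+'3.png'),(400,300)) for f in('scene','wrist')]))
E
```

```text
[0.39393967 0.22543797 0.19356836] 0.0432173429060616
```

View pics/v3.png

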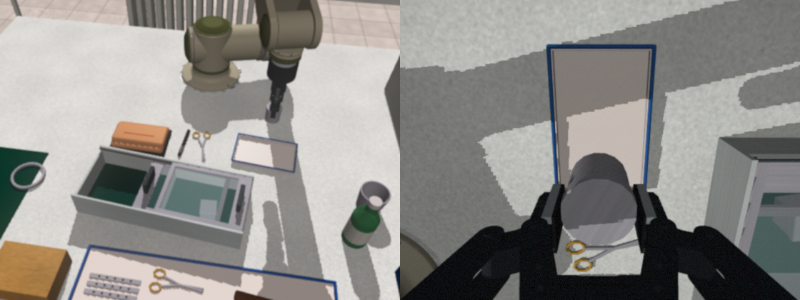

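Request:
{"op": "step_arm", "data": {"steps": [{"xyz": [0,0,0.6],"turn": [0,0,0],"gripper": -1},{"xyz": [0,0,0.6],"turn": [0,0,0],"gripper": -1},{"xyz": [0,0,0.6],"turn": [0,0,0],"gripper": -1},{"xyz": [0,0,0.6],"turn": [0,0,0],"gripper": -1},{"xyz": [0,0,0.5],"turn": [0,0,0],"gripper": -1},{"xyz": [0,0,0.4],"turn": [0,0,0],"gripper": -1},{"xyz": [0,0,0.2],"turn": [0,0,0],"gripper": -1},{"xyz": [0,0,0],"turn": [0,0,0],"gripper": -1},{"xyz": [0,0,0],"turn": [0,0,0],"gripper": -1},{"xyz": [0,0,0],"turn": [0,0,0],"gripper": -1}]}}

```text
time_s: 8.97
position: [0.3955, 0.2246, 0.0551]
tool_rot: [[0.995, -0.096, 0.002], [-0.096, -0.995, 0.0], [0.001, -0.001, -1.0]]
ft_force: [-0.1, 0.4, -0.8]
grip_width: 0.0429
```

Request:
{"op": "step_arm", "data": {"steps": [{"xyz": [0,0,0.1],"turn": [0,0,0],"gripper": -1},{"xyz": [0,0,0.08],"turn": [0,0,0],"gripper": -1},{"xyz": [0,0,0],"turn": [0,0,0],"gripper": -1},{"xyz": [0,0,0],"turn": [0,0,0],"gripper": -1}]}}

```text
time_s: 9.3
position: [0.3947, 0.2247, 0.0472]
tool_rot: [[0.995, -0.096, -0.0], [-0.096, -0.995, -0.0], [-0.0, 0.0, -1.0]]
ft_force: [-0.2, -0.8, -1.1]
grip_width: 0.043
```

Request:
{"op": "step_arm", "data": {"steps": [{"xyz": [0,0,0.05],"turn": [0,0,0],"gripper": -1},{"xyz": [0,0,0],"turn": [0,0,0],"gripper": -1},{"xyz": [0,0,0],"turn": [0,0,0],"gripper": -1}]}}

```text
time_s: 9.55
position: [0.395, 0.2248, 0.046]
tool_rot: [[0.995, -0.096, 0.001], [-0.096, -0.995, 0.0], [0.001, -0.0, -1.0]]
ft_force: [-2.4, -0.5, 10.3]
grip_width: 0.0431
```

The 10 N reaction shows the pot on the floor. Release and rise.

Request:
{"op": "step_arm", "data": {"steps": [{"xyz": [0,0,0],"turn": [0,0,0],"gripper": 1},{"xyz": [0,0,0],"turn": [0,0,0],"gripper": 1},{"xyz": [0,0,0],"turn": [0,0,0],"gripper": 1},{"xyz": [0,0,0],"turn": [0,0,0],"gripper": 1},{"xyz": [0,0,0],"turn": [0,0,0],"gripper": 1},{"xyz": [0,0,-0.3],"turn": [0,0,0],"gripper": 1},{"xyz": [0,0,-0.5],"turn": [0,0,0],"gripper": 1},{"xyz": [0,0,-0.6],"turn": [0,0,0],"gripper": 1},{"xyz": [0,0,-0.6],"turn": [0,0,0],"gripper": 1},{"xyz": [0,0,-0.6],"turn": [0,0,0],"gripper": 1},{"xyz": [0,0,-0.6],"turn": [0,0,0],"gripper": 1},{"xyz": [0,0,-0.6],"turn": [0,0,0],"gripper": 1},{"xyz": [0,0,0],"turn": [0,0,0],"gripper": 1},{"xyz": [0,0,0],"turn": [0,0,0],"gripper": 1},{"xyz": [0,0,0],"turn": [0,0,0],"gripper": 1}]}}

```text
time_s: 10.8
position: [0.3944, 0.2246, 0.1964]
tool_rot: [[0.995, -0.096, -0.001], [-0.096, -0.995, -0.0], [-0.001, 0.0, -1.0]]
ft_force: [-0.2, 0.0, 0.1]
grip_width: 0.085
```

```bash
python3 - <<'E'
from h import *
s=env.observe();print(s['position'],s['grip_width'],s['ft_force'])
for n in('scene','side','wrist'):grab(n,n+'4')
cv2.imwrite('pics/v4.png',np.hstack([cv2.resize(cv2.imread('pics/'+f+'4.png'),(400,300)) for f in('side','wrist')]))
im,P=pts('wrist4'); z=P[...,2]
m=(abs(P[...,0]-.395)<.05)&(abs(P[...,1]-.225)<.05)
t=P[m&(z>.038)&(z<.056)]; print('pot top',cv2.minEnclosingCircle(t[:,:2].astype(np.float32)),np.median(t,0),np.ptp(t[:,2]))
A=np.c_[t[:,:2],np.ones(len(t))]; print('tilt',np.linalg.lstsq(A,t[:,2],rcond=None)[0][:2])
hsv=cv2.cvtColor(im,cv2.COLOR_RGB2HSV)
b=(hsv[...,0]>100)&(hsv[...,0]<130)&(hsv[...,1]>90)&(z<.03)&(P[...,0]<.5)&(P[...,1]>0.08)
print('rim',cv2.minAreaRect(P[b][:,:2].astype(np.float32)))
for f in('scene0','scene4'):
    im,P=pts(f); m=(abs(P[...,0]-.647)<.06)&(abs(P[...,1]-.16)<.03)&(P[...,2]>.1)&(P[...,2]<.11); print('left handle',f,np.median(P[m],0))
E
```

```text
[0.39440524 0.22460344 0.19641575] 0.08503020890553381 [-0.21079251  0.02801071  0.10369869]
pot top ((0.3948279321193695, 0.22426316142082214), 0.022629495710134506) [0.3949243  0.22594782 0.04953559] 0.01282708444141406
tilt [-0.00301899 -0.03033621]
rim ((0.3978175222873688, 0.2248331904411316), (0.19300627708435059, 0.12432385236024857), 84.41234588623047)
left handle scene0 [0.64914239 0.16055206 0.10473592]
left handle scene4 [0.64730281 0.16052707 0.10491494]
```

View pics/v4.png

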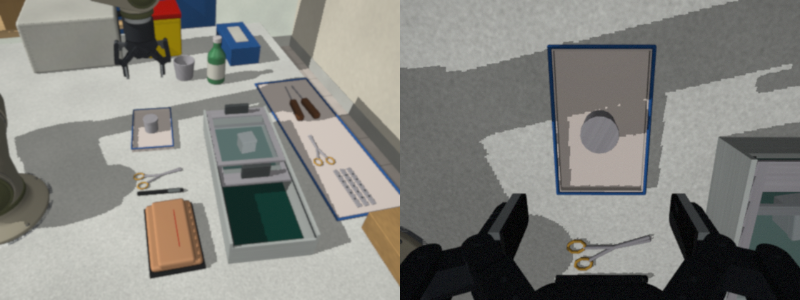

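The pot stands upright in the tray within 3 mm of its centre, and the gripper is clear.

```bash
python3 -c "
from rig import order; print(order.close_job())"
```

```text
the job is handed in; nothing more can be done
None
```

The round pot is standing upright in the white tray, and I handed the job in at about 11 s of the 53 s allowed. It gave no verdict.

- **What I did:** The pot was under the right door. I pushed that door's handle with the shut fingers until it was about 165 mm open under the left door. Then I gripped the pot, lifted it out, lowered it into the tray until it met about 10 N, let go and backed off.
- **Pot:** My last pictures put it within 3 mm of the tray's centre. Its top is at about 49.5 mm, where about 48 mm is expected on the tray floor. The fitted tilt is about 0.03 rad, against the 0.15 allowed.
- **Left door and square box:** The left handle reads within 2 mm of its starting place. The square box looks unmoved in the pictures, but I did not measure it.
- **Pad and robot:** The arm stayed away from the suture pad. The wrist force was about zero after I let go, and nothing touches the robot.

No check failed or disagreed beyond the cameras' few millimetres of spread.

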